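# Find the sound counterpoise on the dough scale

### The job

One of the dough scale's two counterpoises has lost its lead and is too light. Try them on the scale's weight pan, setting each gently down over the pan's pin until it sits fully home and letting go, and leave there the one that floats the beam level against the scoop; set the light one down upright in the shallow steel tray. Press only lightly on the pan, the knife edges are delicate, and leave everything else where it is.

Things in the scene. Friction and masses are not known exactly. Their poses are not given: they have to be found in the camera images.
- counterpoise_a: counterpoise A: dark steel cylinder, diameter 50, height 40, with a round knob of diameter 26 from 50 to 68 above the underside; hole of diameter 13.5, depth 12.5 in the middle of the underside, for the pan's pin (mm). 0.56 kg if sound, 0.47 to 0.49 kg if its lead is lost; the two look alike, either can be the light one. Origin: centre of underside, z up.
- counterpoise_b: counterpoise B: dark steel cylinder, diameter 50, height 40, with a round knob of diameter 26 from 50 to 68 above the underside; hole of diameter 13.5, depth 12.5 in the middle of the underside, for the pan's pin (mm). 0.56 kg if sound, 0.47 to 0.49 kg if its lead is lost; the two look alike, either can be the light one. Origin: centre of underside, z up.
- scale: even-arm dough scale, white body 330 x 115 mm, 52 high, fixed; origin under its middle, y along the beam: the scoop (steel trough 240 mm along x, 136 wide, top 75 above its pan) rides at y +120 mm, the weight pan at y -120 mm. Pans stay horizontal as the beam tips. A pointer plate in the middle is 159 mm high.
- weight_pan (a point): middle of the weight pan's carrier at the height of the pan's top (125 mm if level), moves with it. The pan, a disc of diameter 140 with an upright pin at its middle (diameter 11, 10 mm tall, edge chamfered 0.8), lies loose on the carrier: pan and pin lie 3 to 6 mm off this point in an unknown direction, which is not measured; they shift only if pushed sideways with over 14 N.
- beam (a joint): beam tilt, rad: 0 level, plus = weight pan low; stops at -0.13 and +0.13 (pan 16 mm above or below level). When empty, the weight pan is held on its upper stop by the scoop; 4.5 to 5.5 N press it down. With the sound counterpoise seated and let go it floats within 0.02 of level after 2 s; with the light one it stays below -0.08.
- tray: shallow steel tray 130 (x) x 180 (y) outside, 22 high, walls and floor 3 mm thick, fixed; origin under its middle.
- ring_mould: plain steel mousse ring, diameter 60, height 45 mm; must not be disturbed
- nozzle: small steel piping nozzle standing on its wide end, diameter 28, height 45 mm; must not be disturbed
- shaker: aluminium sugar shaker, diameter 68, height 108 mm; must not be disturbed
- scraper: bench scraper with white handle lying flat, 150 x 95 mm; must not be disturbed
Not all that is in view belongs to the job. What is shaped like the counterpoise_b but green or orange is not meant.

How it is judged (in metres and radians):
On the way:
1. a counterpoise stands fully home on the weight pan, let go, and the beam has come to rest (((horizontal distance between counterpoise_a and weight_pan below 0.012 m and z of counterpoise_a in the frame of weight_pan between -0.004 and 0.003 m and angle between counterpoise_a's own z axis and vertical below 0.06 rad and contact force between counterpoise_a and the fingers below 0.05 N) or (horizontal distance between counterpoise_b and weight_pan below 0.012 m and z of counterpoise_b in the frame of weight_pan between -0.004 and 0.003 m and angle between counterpoise_b's own z axis and vertical below 0.06 rad and contact force between counterpoise_b and the fingers below 0.05 N)) and velocity of joint beam between -0.05 and 0.05 rad/s), for 0.3 s.
At the end, for the whole second after the job is handed in: One counterpoise is fully home over the pan's pin (underside within 3 mm of the pan top, upright, let go), the beam rests within 0.03 rad of level; the other stands upright (0.1 rad) and still on the tray floor, its middle 20 mm or more inside the walls (((horizontal distance between counterpoise_a and weight_pan below 0.012 m and z of counterpoise_a in the frame of weight_pan between -0.004 and 0.003 m and angle between counterpoise_a's own z axis and vertical below 0.06 rad and contact force between counterpoise_a and the fingers below 0.05 N and x of counterpoise_b in the frame of tray between -0.045 and 0.045 m and y of counterpoise_b in the frame of tray between -0.07 and 0.07 m and z of counterpoise_b in the frame of tray below 0.008 m and angle between counterpoise_b's own z axis and vertical below 0.1 rad and linear speed of counterpoise_b below 0.02 m/s) or (horizontal distance between counterpoise_b and weight_pan below 0.012 m and z of counterpoise_b in the frame of weight_pan between -0.004 and 0.003 m and angle between counterpoise_b's own z axis and vertical below 0.06 rad and contact force between counterpoise_b and the fingers below 0.05 N and x of counterpoise_a in the frame of tray between -0.045 and 0.045 m and y of counterpoise_a in the frame of tray between -0.07 and 0.07 m and z of counterpoise_a in the frame of tray below 0.008 m and angle between counterpoise_a's own z axis and vertical below 0.1 rad and linear speed of counterpoise_a below 0.02 m/s)) and value of joint beam between -0.03 and 0.03 rad and velocity of joint beam between -0.05 and 0.05 rad/s); the robot touches nothing.
It fails at once if a counterpoise presses or strikes the scale with more than 25 N (contact force between any of counterpoise_a, counterpoise_b and scale above 25 N).
It fails at once if the arm or its fingers push the scale with more than 15 N (contact force between any of the arm, the fingers and scale above 15 N).
It fails at once if a counterpoise is dropped or knocked over: it moves faster than 0.45 m/s (a fall of 10 mm) while not held ((linear speed of counterpoise_a above 0.45 m/s and contact force between counterpoise_a and the fingers below 0.05 N) or (linear speed of counterpoise_b above 0.45 m/s and contact force between counterpoise_b and the fingers below 0.05 N)).
It fails at once if another thing on the worktop is moved by more than 30 mm (distance of any of ring_mould, nozzle, shaker, scraper from where it was at the start of the episode above 0.03 m).
It also fails if it takes over 72 s, if anything falls off the work surface, if the arm or the gripper's body presses on something with over 40 N, if the wrist force passes 120 N, or if a joint passes its speed limit or range.

### The arm

A 7-joint arm with a two-finger parallel gripper is mounted at the origin on the work surface. World frame = base frame: x ahead of the robot, y to its left, z up, the work surface at z = 0. Lengths are in mm, angles in rad, forces in N, time in s.
With the tool pointing down it reaches from about 425 to 800 mm from the base axis. Payload 8.3 kg.
Tool frame: the origin (TCP) lies midway between the tips of the shut fingers; the grasp point (between the pads) lies manip.grip_depth behind it (manip.grip_depth is the distance from the TCP to the grasp point, in mm); z points along the fingers, y is the line along which they close (so a half turn about z gives the same grasp; the last joint's range is limited). The gripper opens to 85 mm and grips with 20 to 120 N. Pads are 22 mm wide; open, the fingers measure 114 mm over their backs; the gripper's body (76 mm by 85 mm) begins 54 mm behind the grasp point. The pads swing forward as they close: fully open they stand 13 mm farther back than shut.
Start: joints at [-1.406, 0.383, 0.016, 1.37, -0.006, 1.388, -0.046], TCP at [141.093, 608.846, 209.879] pointing down, gripper open.
Joint ranges: [-2.95, 2.95], [-0.25, 2.06], [-1.52, 1.56], [0.18, 2.33], [-1.44, 4.58], [0.02, 2.06], [-3.01, 3.01]. Speed limits (rad/s): [2.39, 2.39, 3.01, 3.01, 3.14, 3.14, 3.14].

### API

Orientations are given as a rotation vector (axis times angle).
In Python, from bench import readout, vision, ticket, manip gives the robot as it stands. The module is installed in compiled form; this text tells all that it offers.
- The arm moves only by the tool play_rows, never from a script. Its argument "rows" is a list of rows, each an object of numbers: "dx", "dy", "dz": the shift along the tool's x, y, z scaled (see below); "rx", "ry", "rz": the turn, a rotation vector about the tool's x, y, z scaled (see below); "fingers": the closure, from -1 (fully open) to 1 (shut), so that 0 is half open. In form: [{"dx": .., "dy": .., "dz": .., "rx": .., "ry": .., "rz": .., "fingers": ..}, ...]. A call has 1 to 10 rows; each row is the pose to reach, as a shift and turn from the pose commanded when the call began, along the tool's axes at that moment, turning the shorter way round; what a row does not reach only later rows make up. The controller multiplies each number of a shift by 300 mm and each number of a turn by pi rad. A row lasts 1/8 s, in which the tool goes at most 62.5 mm and 10.7 degrees, less where a joint would pass 70% of its speed; a pose out of reach is approached as far as the arm can. A call with a number of a shift or a turn outside -1 to 1 is refused whole. A call with a gripper value outside its range is refused whole. The fingers move at their own pace and stop on an object; "grip_force" is the grip in N (left out, the last holds). Time passes only in rows, so rows that repeat a pose let the fingers close. It gives the time, the measured TCP pose, the force, the opening and the grip force at its end, in the units of the state.
- readout.read_state(): the state, without advancing time (a new reading comes with each control period).
- vision.snapshot(name): name is "scene" or "top"; returns the picture (400x640x3 uint8, red, green, blue); there is no depth.
- vision.camera_model(name): a dict with "K" (3x3 intrinsics, pixels), "rvec" (rotation vector, rad) and "tvec" (3), from world to camera coordinates, as OpenCV has them. Camera axes: x right, y down, z forward; pixel columns grow to the right and rows downward; lengths in mm; the calibration is good to about 2 mm. A picture is of the moment at which its call begins. camera_model takes no time and is no camera call.
- ticket.job_done(): hands the job in; it is judged then, once.
The state is a dict: "time_s": time; "q": joint angles; "qd": joint speeds; "tau": joint torques, N m; "position": TCP position; "tcp_rot": TCP orientation; "ft_force": force on the tool from outside, world axes, zero at the start; "moment": the same for the moment, N m; "opening": finger opening in mm; "finger_force": force on a finger pad.
Only numpy, scipy, OpenCV 4.12 (cv2) and the standard library are available. Lean on these libraries where they do the work, as an engineer would, in place of code of your own. Each camera call takes 0.05 s, during which the arm holds its last target. There are 200 camera calls.

## Working session

There is one attempt and no reset: what is moved stays moved. The work goes in short steps, Python scripts to look and compute and a tool call to move; the robot and the scene stay as the last step left them, time stands still between calls to the robot, and variables do not carry over. Pictures are saved under pics/ and viewed, at most 10 in all, crops included, and the job is handed in when it is done.

Besides the shell and the picture viewer there is one more tool, called after ">>>" in YAML: its name, and indented under it one key for each argument. play_rows: Moves the arm, as the interface text tells. Shifts and turns lie within -1 to 1; 1 stands for 300 mm of shift or pi rad of turn. Its arguments: {"type":"object","properties":{"rows":{"type":"array"},"grip_force":{"type":"number"}},"required":["rows"]}

```bash
mkdir -p pics; cat > h.py <<'E'
import numpy as np, cv2
from bench import readout, vision, ticket, manip
def cam(n):
    m=vision.camera_model(n); return np.array(m["K"],float),cv2.Rodrigues(np.array(m["rvec"],float))[0],np.array(m["tvec"],float).ravel()
def back(n,u,v,z):
    K,R,t=cam(n); d=R.T@np.linalg.inv(K)@np.array([u,v,1.]); c=-R.T@t
    return c+d*(z-c[2])/d[2]
def proj(n,p):
    K,R,t=cam(n); q=K@(R@np.array(p,float)+t); return q[:2]/q[2]
def save(n,f,crop=None,s=1):
    im=vision.snapshot(n)[:,:,::-1]
    if crop: a,b,c,d=crop; im=im[b:d,a:c]
    cv2.imwrite(f,cv2.resize(im,None,fx=s,fy=s,interpolation=cv2.INTER_CUBIC))
E
python3 - <<'E'
from h import *
save("scene","pics/s0.png",s=1.25); save("top","pics/t0.png",s=1.25)
print(readout.read_state(), manip.grip_depth)
for n in("scene","top"):
    K,R,t=cam(n); print(n,K.tolist(),(-R.T@t).round(),R.round(3).tolist())
E
```

```text
{'time_s': 0.1, 'q': array([-1.40591133,  0.38416399,  0.01634838,  1.37102135, -0.00626096,
        1.38819682, -0.04654141]), 'qd': array([ 0.00106016, -0.00161636,  0.00132612, -0.0012354 , -0.00025367,
        0.00142974,  0.00068601]), 'tau': array([ 2.66148629e-03, -6.29140162e+01,  8.47364366e-01, -3.72755492e+01,
        1.67918054e-02,  1.05755328e-02,  2.81586637e-06]), 'position': array([140.99156537, 608.39879651, 208.98506436]), 'tcp_rot': array([-3.56929889e-01, -3.12110353e+00,  2.72324106e-03]), 'ft_force': array([-0.3507586 , -0.12760607, -0.46180544]), 'moment': array([-0.00547109,  0.0130771 , -0.01676427]), 'finger_force': 0.0, 'opening': 85.56828622038728} 18.700000000000003
scene [[390.3222737826232, 0.0, 325.11874313487056], [0.0, 390.3222737826232, 200.07995437815075], [0.0, 0.0, 1.0]] [1146.   69.  584.] [[-0.239, 0.971, 0.024], [0.554, 0.156, -0.818], [-0.798, -0.182, -0.575]]
top [[460.73303647799503, 0.0, 325.9136157495372], [0.0, 460.73303647799503, 192.4293846773632], [0.0, 0.0, 1.0]] [ 286. -115. 1313.] [[-0.016, -0.999, -0.029], [-0.983, 0.021, -0.181], [0.181, 0.026, -0.983]]
```

View pics/s0.png

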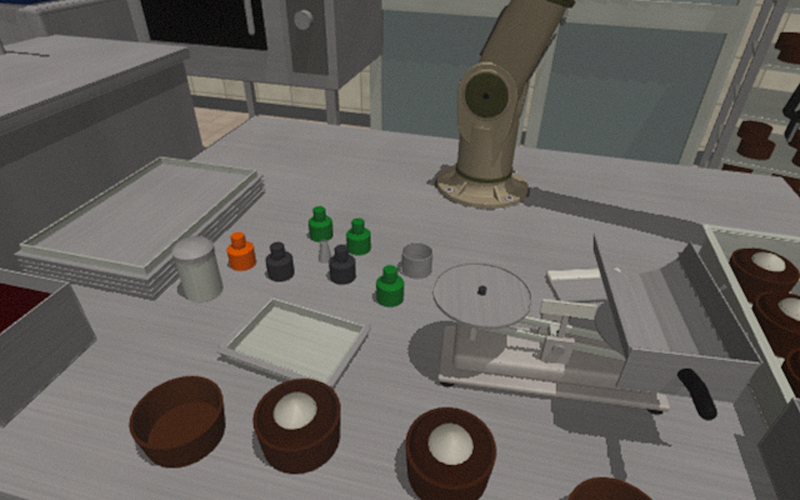

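View pics/t0.png

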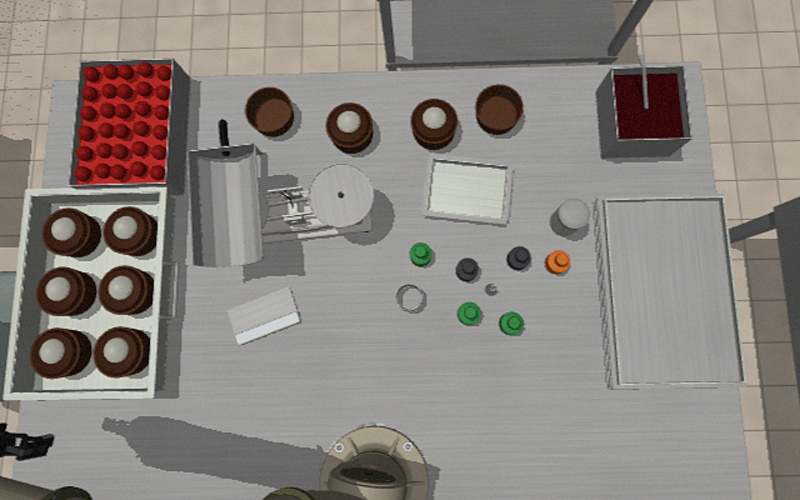

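The scene shows the weight pan with its pin at about (482,290) and two black counterpoises at (280,262) and (342,265). In the top view they are at (518,257) and (467,269), the pin at (341,195) and the tray at about (468,191). I'll enlarge the top view.

```bash
python3 - <<'E'
from h import *
save("top","pics/t1.png",(240,120,460,270),3.6)
save("scene","pics/s1.png",(170,150,440,330),2.9)
E
```

```text
(no output)
```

View pics/t1.png

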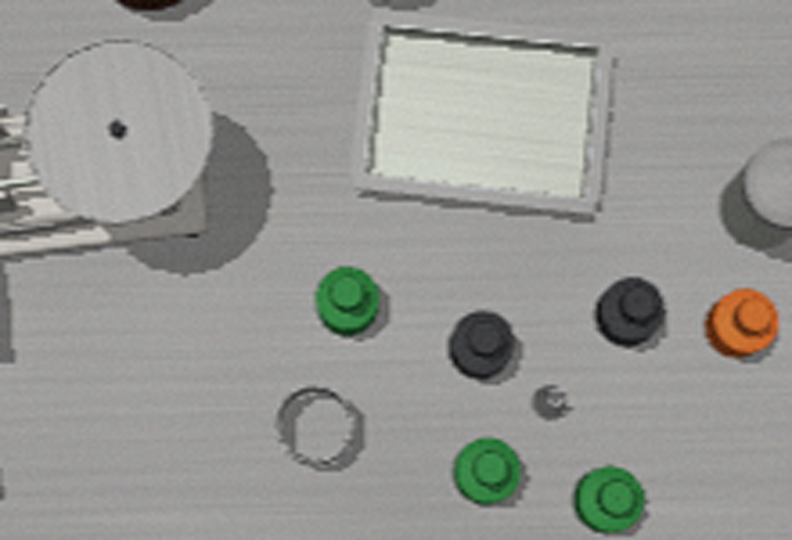

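View pics/s1.png

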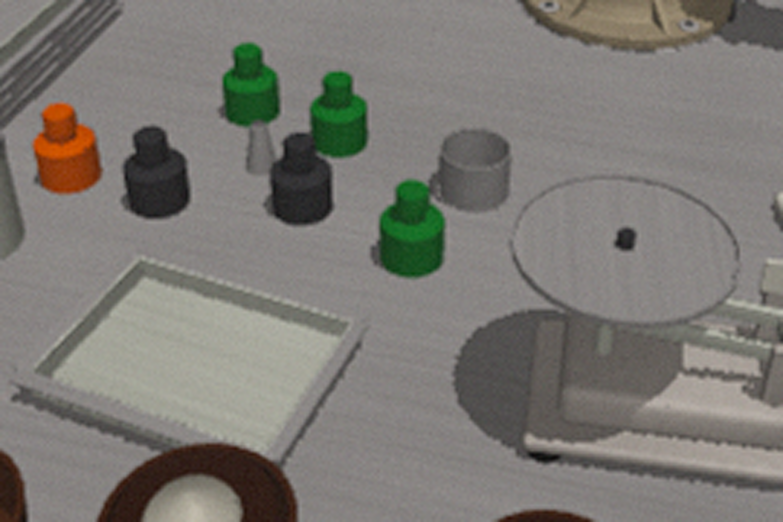

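The crops show, in crop pixels: top-view knob tops at (488,338) and (641,303), the pin's middle at (118,129), and the tray floor corners. In the scene crop the knobs are at (299,142) and (151,135) and the pin at (625,238).

```bash
python3 - <<'E'
from h import *
from scipy.optimize import least_squares
T=lambda u,v:(u/3.6+240-.36,v/3.6+120-.36)
S=lambda u,v:(u/2.9+170-.33,v/2.9+150-.33)
it=vision.snapshot("top"); isc=vision.snapshot("scene")
def tri(a,b): return least_squares(lambda p:np.r_[proj("top",p)-a,proj("scene",p)-b],[600,0,50]).x.round(1)
pt=[("L",T(488,338),S(299,142),68),("R",T(641,303),S(151,135),68),("pin",T(118,129),S(625,238),146)]
for n,a,b,z in pt: print(n,tri(a,b),"top",back("top",*a,z).round(1),"scene",back("scene",*b,z).round(1))
print("disc",back("top",*T(119,131),141).round(1))
# silhouettes: dark blob vs synthetic silhouette fit
a=np.linspace(0,2*np.pi,40)
def model(p):
    P=[]
    for r,z0,z1 in((25,0,40),(13,50,68)):
        for z in(z0,z1): P+=[(p[0]+r*np.cos(t),p[1]+r*np.sin(t),z) for t in a]
    return np.array(P)
def sil(n,p):
    M=np.zeros((1600,2560),np.uint8)
    def hull(Q): cv2.fillConvexPoly(M,cv2.convexHull(np.array([(proj(n,q)+.5)*4 for q in Q],np.float32)).astype(np.int32),1)
    m=model(p); hull(m[:80]); hull(m[80:]); 
    return cv2.moments(cv2.resize(M.astype(np.float32),(640,400),interpolation=cv2.INTER_AREA))
for nm,g in(("L",None),("R",None)):
    pass
for n,im in(("top",it),("scene",isc)):
    mx=im.max(2).astype(int); m=((mx<75)).astype(np.uint8)
    k,l,st,c=cv2.connectedComponentsWithStats(m)
    for nm,ta,sa,z in pt[:2]:
        u,v=map(int,ta if n=="top" else sa); i=l[v+1,u]
        print(n,nm,st[i],c[i].round(2))
        p=back(n,*c[i],30)[:2]
        def f(p):
            M=sil(n,p); return [M["m10"]/M["m00"]-c[i][0],M["m01"]/M["m00"]-c[i][1]]
        for _ in range(4):
            f0=np.array(f(p)); J=np.array([(np.array(f(p+d))-f0)/4 for d in np.eye(2)*4]).T; p=p-np.linalg.solve(J,f0)
        print("  fit",p.round(1),"model area",round(sil(n,p)["m00"]))
tf=[back("top",*T(*q),z) for q,z in(((388,28),3),((592,50),3),((582,198),3),((370,178),3))]
to=[back("top",*T(*q),22) for q in((372,17),(613,44),(597,217),(358,190))]
print(np.round(tf,0).tolist(),np.mean(to,0).round(1)); print(np.round(to,0).tolist())
E
```

```text
L [ 453.9 -214.2   65.4] top [ 454.  -215.2   68. ] scene [ 457.2 -211.9   68. ]
R [ 477.9 -330.3   66.4] top [ 478.3 -331.4   68. ] scene [ 479.9 -328.    68. ]
pin [602.7  55.  145.2] top [602.5  54.6 146. ] scene [603.6  55.1 146. ]
disc [602.3  54.6 141. ]
top L [365 207  18  19 258] [373.33 215.64]
  fit [ 454.3 -213.4] model area 289
top R [406 197  19  20 271] [414.5  206.38]Traceback (most recent call last):
  File "<stdin>", line 34, in <module>
  File "<stdin>", line 32, in f
  File "<stdin>", line 20, in sil
  File "<stdin>", line 19, in hull
  File "h.py", line 9, in proj
    K,R,t=cam(n); q=K@(R@np.array(p,float)+t); return q[:2]/q[2]
          ~~~^^^
  File "h.py", line 4, in cam
    m=vision.camera_model(n); return np.array(m["K"],float),cv2.Rodrigues(np.array(m["rvec"],float))[0],np.array(m["tvec"],float).ravel()
ValueError: time passes only in moves, steps and waits
```

>>> play_rows:
  rows:
    - {"dx":-0.962,"dy":-0.461,"dz":-0.3,"rz":-0.0725,"fingers":-1}
    - {"dx":-0.962,"dy":-0.461,"dz":-0.3,"rz":-0.0725,"fingers":-1}
    - {"dx":-0.962,"dy":-0.461,"dz":-0.3,"rz":-0.0725,"fingers":-1}
    - {"dx":-0.962,"dy":-0.461,"dz":-0.3,"rz":-0.0725,"fingers":-1}
    - {"dx":-0.962,"dy":-0.461,"dz":-0.3,"rz":-0.0725,"fingers":-1}
    - {"dx":-0.962,"dy":-0.461,"dz":-0.3,"rz":-0.0725,"fingers":-1}
    - {"dx":-0.962,"dy":-0.461,"dz":-0.3,"rz":-0.0725,"fingers":-1}
    - {"dx":-0.962,"dy":-0.461,"dz":-0.3,"rz":-0.0725,"fingers":-1}
    - {"dx":-0.962,"dy":-0.461,"dz":-0.3,"rz":-0.0725,"fingers":-1}
  grip_force: 40

```text
schema error: expected keys dx, dy, dz, rx, ry, rz, fingers
```

```bash
sed -i 's/^def cam(n):/import functools\n@functools.cache\ndef cam(n):/' h.py; python3 - <<'E'
from h import *
T=lambda u,v:(u/3.6+240-.36,v/3.6+120-.36)
tf=[back("top",*T(*q),3) for q in((388,28),(592,50),(582,198),(370,178))]
to=[back("top",*T(*q),22) for q in((372,17),(613,44),(597,217),(358,190))]
print(np.round(tf,0).tolist(),np.mean(tf,0).round(1)); print(np.round(to,0).tolist(),np.mean(to,0).round(1))
s=readout.read_state(); print(s)
E
```

```text
[[722.0, -148.0, 3.0], [699.0, -314.0, 3.0], [575.0, -300.0, 3.0], [595.0, -130.0, 3.0]] [ 647.7 -222.8    3. ]
[[725.0, -134.0, 22.0], [697.0, -328.0, 22.0], [555.0, -308.0, 22.0], [581.0, -120.0, 22.0]] [ 639.7 -222.6   22. ]
{'time_s': 0.3, 'q': array([-1.4058817 ,  0.38371683,  0.0164017 ,  1.37042455, -0.00632028,
        1.38825104, -0.04652412]), 'qd': array([ 2.14687994e-04, -2.49333329e-03, -9.84961423e-04, -2.53951251e-03,
        1.65780501e-04, -9.05938637e-05,  1.55279672e-04]), 'tau': array([ 2.12555852e-05, -6.26634336e+01,  8.42103660e-01, -3.71464527e+01,
        1.62951811e-02,  8.00293201e-03,  2.45990526e-05]), 'position': array([141.06630084, 608.66421993, 209.53462382]), 'tcp_rot': array([-3.57039847e-01, -3.12111238e+00,  1.16685551e-03]), 'ft_force': array([ 0.57674253,  0.24667556, -0.70042907]), 'moment': array([ 0.0705341 , -0.04943892, -0.01556885]), 'finger_force': 0.0, 'opening': 85.10909923605608}
```

>>> play_rows:
  rows:
    - {"dx":-0.962,"dy":-0.461,"dz":-0.3,"rx":0,"ry":0,"rz":-0.0725,"fingers":-1}
    - {"dx":-0.962,"dy":-0.461,"dz":-0.3,"rx":0,"ry":0,"rz":-0.0725,"fingers":-1}
    - {"dx":-0.962,"dy":-0.461,"dz":-0.3,"rx":0,"ry":0,"rz":-0.0725,"fingers":-1}
    - {"dx":-0.962,"dy":-0.461,"dz":-0.3,"rx":0,"ry":0,"rz":-0.0725,"fingers":-1}
    - {"dx":-0.962,"dy":-0.461,"dz":-0.3,"rx":0,"ry":0,"rz":-0.0725,"fingers":-1}
    - {"dx":-0.962,"dy":-0.461,"dz":-0.3,"rx":0,"ry":0,"rz":-0.0725,"fingers":-1}
    - {"dx":-0.962,"dy":-0.461,"dz":-0.3,"rx":0,"ry":0,"rz":-0.0725,"fingers":-1}
    - {"dx":-0.962,"dy":-0.461,"dz":-0.3,"rx":0,"ry":0,"rz":-0.0725,"fingers":-1}
  grip_force: 40

```text
time_s: 1.3
position: [388.9, 410.6, 299.1]
tcp_rot: [0.005, -3.14, 0.0]
ft_force: [-0.8, 0.3, -0.2]
opening: 85.2
finger_force: 0.0
```

>>> play_rows:
  rows:
    - {"dx":-0.267,"dy":-0.95,"dz":0,"rx":0,"ry":0,"rz":0,"fingers":-1}
    - {"dx":-0.267,"dy":-0.95,"dz":0,"rx":0,"ry":0,"rz":0,"fingers":-1}
    - {"dx":-0.267,"dy":-0.95,"dz":0,"rx":0,"ry":0,"rz":0,"fingers":-1}
    - {"dx":-0.267,"dy":-0.95,"dz":0,"rx":0,"ry":0,"rz":0,"fingers":-1}
    - {"dx":-0.267,"dy":-0.95,"dz":0,"rx":0,"ry":0,"rz":0,"fingers":-1}
    - {"dx":-0.267,"dy":-0.95,"dz":0,"rx":0,"ry":0,"rz":0,"fingers":-1}
    - {"dx":-0.267,"dy":-0.95,"dz":0,"rx":0,"ry":0,"rz":0,"fingers":-1}
    - {"dx":-0.267,"dy":-0.95,"dz":0,"rx":0,"ry":0,"rz":0,"fingers":-1}

```text
time_s: 2.3
position: [470.4, 126.4, 299.5]
tcp_rot: [0.007, -3.141, 0.0]
ft_force: [-0.4, 0.1, -0.2]
opening: 85.4
finger_force: 0.0
```

>>> play_rows:
  rows:
    - {"dx":0,"dy":-1,"dz":0.3,"rx":0,"ry":0,"rz":0,"fingers":-1}
    - {"dx":0,"dy":-1,"dz":0.3,"rx":0,"ry":0,"rz":0,"fingers":-1}
    - {"dx":0,"dy":-1,"dz":0.3,"rx":0,"ry":0,"rz":0,"fingers":-1}
    - {"dx":0,"dy":-1,"dz":0.3,"rx":0,"ry":0,"rz":0,"fingers":-1}
    - {"dx":0,"dy":-1,"dz":0.3,"rx":0,"ry":0,"rz":0,"fingers":-1}
    - {"dx":0,"dy":-1,"dz":0.3,"rx":0,"ry":0,"rz":0,"fingers":-1}
    - {"dx":0,"dy":-1,"dz":0.3,"rx":0,"ry":0,"rz":0,"fingers":-1}
    - {"dx":0,"dy":-1,"dz":0.3,"rx":0,"ry":0,"rz":0,"fingers":-1}
    - {"dx":0,"dy":-1,"dz":0.3,"rx":0,"ry":0,"rz":0,"fingers":-1}

```text
time_s: 3.42
position: [471.7, -174.5, 210.1]
tcp_rot: [-0.005, 3.141, 0.0]
ft_force: [-0.1, -0.3, 0.4]
opening: 85.3
finger_force: 0.0
```

>>> play_rows:
  rows:
    - {"dx":0.056,"dy":-0.132,"dz":0.1,"rx":0,"ry":0,"rz":0,"fingers":-1}
    - {"dx":0.056,"dy":-0.132,"dz":0.3,"rx":0,"ry":0,"rz":0,"fingers":-1}
    - {"dx":0.056,"dy":-0.132,"dz":0.4,"rx":0,"ry":0,"rz":0,"fingers":-1}
    - {"dx":0.056,"dy":-0.132,"dz":0.5,"rx":0,"ry":0,"rz":0,"fingers":-1}
    - {"dx":0.056,"dy":-0.132,"dz":0.557,"rx":0,"ry":0,"rz":0,"fingers":-1}
    - {"dx":0.056,"dy":-0.132,"dz":0.557,"rx":0,"ry":0,"rz":0,"fingers":-1}
    - {"dx":0.056,"dy":-0.132,"dz":0.557,"rx":0,"ry":0,"rz":0,"fingers":-1}

```text
time_s: 4.3
position: [455.2, -215.9, 43.9]
tcp_rot: [-0.0, 3.14, -0.001]
ft_force: [-0.1, 0.5, 0.6]
opening: 85.3
finger_force: 0.0
```

>>> play_rows:
  rows:
    - {"dx":0,"dy":0,"dz":0,"rx":0,"ry":0,"rz":0,"fingers":0.2}
    - {"dx":0,"dy":0,"dz":0,"rx":0,"ry":0,"rz":0,"fingers":0.3}
    - {"dx":0,"dy":0,"dz":0,"rx":0,"ry":0,"rz":0,"fingers":0.5}
    - {"dx":0,"dy":0,"dz":0,"rx":0,"ry":0,"rz":0,"fingers":1}
    - {"dx":0,"dy":0,"dz":0,"rx":0,"ry":0,"rz":0,"fingers":1}
    - {"dx":0,"dy":0,"dz":0,"rx":0,"ry":0,"rz":0,"fingers":1}
    - {"dx":0,"dy":0,"dz":0,"rx":0,"ry":0,"rz":0,"fingers":1}
    - {"dx":0,"dy":0,"dz":0,"rx":0,"ry":0,"rz":0,"fingers":1}
  grip_force: 40

```text
time_s: 5.3
position: [454.7, -215.4, 43.2]
tcp_rot: [-0.001, 3.141, 0.0]
ft_force: [0.1, 2.3, 6.3]
opening: 23.0
finger_force: 39.0
```

>>> play_rows:
  rows:
    - {"dx":0,"dy":0,"dz":-0.02,"rx":0,"ry":0,"rz":0,"fingers":1}
    - {"dx":0,"dy":0,"dz":-0.1,"rx":0,"ry":0,"rz":0,"fingers":1}
    - {"dx":0,"dy":0,"dz":-0.25,"rx":0,"ry":0,"rz":0,"fingers":1}
    - {"dx":0,"dy":0,"dz":-0.4,"rx":0,"ry":0,"rz":0,"fingers":1}
    - {"dx":0,"dy":0,"dz":-0.57,"rx":0,"ry":0,"rz":0,"fingers":1}
    - {"dx":0,"dy":0,"dz":-0.57,"rx":0,"ry":0,"rz":0,"fingers":1}
    - {"dx":0,"dy":0,"dz":-0.57,"rx":0,"ry":0,"rz":0,"fingers":1}
    - {"dx":0,"dy":0,"dz":-0.57,"rx":0,"ry":0,"rz":0,"fingers":1}
    - {"dx":0,"dy":0,"dz":-0.57,"rx":0,"ry":0,"rz":0,"fingers":1}
  grip_force: 50

```text
time_s: 6.42
position: [453.6, -215.4, 212.5]
tcp_rot: [-0.0, -3.139, -0.0]
ft_force: [0.0, 0.4, -4.0]
opening: 21.6
finger_force: 49.6
```

```bash
python3 - <<'E'
from h import *
F=[]
for i in range(8):
    vision.snapshot("top"); F.append(readout.read_state()["ft_force"][2])
print(np.round(F,2),np.mean(F))
s=readout.read_state(); print(s["position"],s["tcp_rot"],s["moment"])
K,R,t=cam("scene"); p=proj("scene",s["position"]); print(p)
u,v=map(int,p); save("scene","pics/g1.png",(u-60,v-50,u+60,v+50),5)
E
```

```text
[-5.22 -4.89 -4.92 -4.11 -4.79 -4.31 -4.84 -3.49] -4.572204138342626
[ 454.32463132 -215.65551653  213.7531855 ] [-6.90098848e-06 -3.14147067e+00  1.34282787e-04] [-0.00373724  0.02975704  0.0044214 ]
[267.81309716 140.46891719]
```

View pics/g1.png

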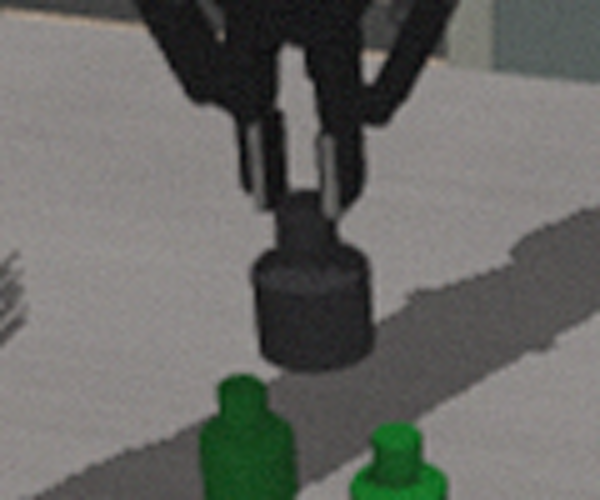

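The counterpoise hangs upright, but the pads only hold the top of the knob (pad tips at crop v≈210, knob top at v≈190). I'll check the finger geometry.

```bash
python3 - <<'E'
from h import *
p0=proj("scene",[454.32,-215.66,213.75]).astype(int)
for z in(0,5,10,15,20,25): print(z,[((proj("scene",[454.3+11,-215.6+y,213.75+z])-p0+[60,50])*5).round().tolist() for y in(-11,11)])
print("knob top if no slip",((proj("scene",[454.3,-215.6,68+170.5])-p0+[60,50])*5).round(), "base front",((proj("scene",[454.3+24,-215.6-5,170.5])-p0+[60,50])*5).round())
E
```

```text
0 [[270.0, 260.0], [320.0, 267.0]]
5 [[269.0, 249.0], [319.0, 256.0]]
10 [[268.0, 238.0], [319.0, 245.0]]
15 [[267.0, 227.0], [318.0, 234.0]]
20 [[266.0, 216.0], [317.0, 223.0]]
25 [[265.0, 205.0], [316.0, 212.0]]
knob top if no slip [301. 198.] base front [279. 368.]
```

>>> play_rows:
  rows:
    - {"dx":0,"dy":0,"dz":0.2,"rx":0,"ry":0,"rz":0,"fingers":1}
    - {"dx":0,"dy":0,"dz":0.4,"rx":0,"ry":0,"rz":0,"fingers":1}
    - {"dx":0,"dy":0,"dz":0.5,"rx":0,"ry":0,"rz":0,"fingers":1}
    - {"dx":0,"dy":0,"dz":0.54,"rx":0,"ry":0,"rz":0,"fingers":1}
    - {"dx":0,"dy":0,"dz":0.56,"rx":0,"ry":0,"rz":0,"fingers":1}
    - {"dx":0,"dy":0,"dz":0.568,"rx":0,"ry":0,"rz":0,"fingers":1}
    - {"dx":0,"dy":0,"dz":0.57,"rx":0,"ry":0,"rz":0,"fingers":1}
    - {"dx":0,"dy":0,"dz":0.57,"rx":0,"ry":0,"rz":0,"fingers":1}

```text
time_s: 7.88
position: [455.0, -215.8, 43.6]
tcp_rot: [-0.0, 3.14, -0.0]
ft_force: [0.6, -0.5, -3.2]
opening: 22.0
finger_force: 50.1
```

>>> play_rows:
  rows:
    - {"dx":0,"dy":0,"dz":0,"rx":0,"ry":0,"rz":0,"fingers":0}
    - {"dx":0,"dy":0,"dz":0,"rx":0,"ry":0,"rz":0,"fingers":0}
    - {"dx":0,"dy":0,"dz":0,"rx":0,"ry":0,"rz":0,"fingers":0}
    - {"dx":0,"dy":0,"dz":0.02,"rx":0,"ry":0,"rz":0,"fingers":0}
    - {"dx":0,"dy":0,"dz":0.02,"rx":0,"ry":0,"rz":0,"fingers":0}
    - {"dx":0,"dy":0,"dz":0.02,"rx":0,"ry":0,"rz":0,"fingers":0}

```text
time_s: 8.62
position: [454.2, -215.6, 36.6]
tcp_rot: [-0.0, -3.141, 0.0]
ft_force: [-0.1, -0.1, -0.6]
opening: 42.7
finger_force: 0.0
```

```bash
python3 - <<'E'
from h import *
s=readout.read_state(); print(s["position"],s["ft_force"],s["opening"])
u,v=map(int,proj("scene",s["position"])); print(u,v); save("scene","pics/g2.png",(u-60,v-60,u+60,v+40),6)
E
```

```text
[ 454.19520519 -215.64069615   36.64935187] [-0.14643299 -0.13932169 -0.55636076] 42.7154744316289
272 208
```

View pics/g2.png

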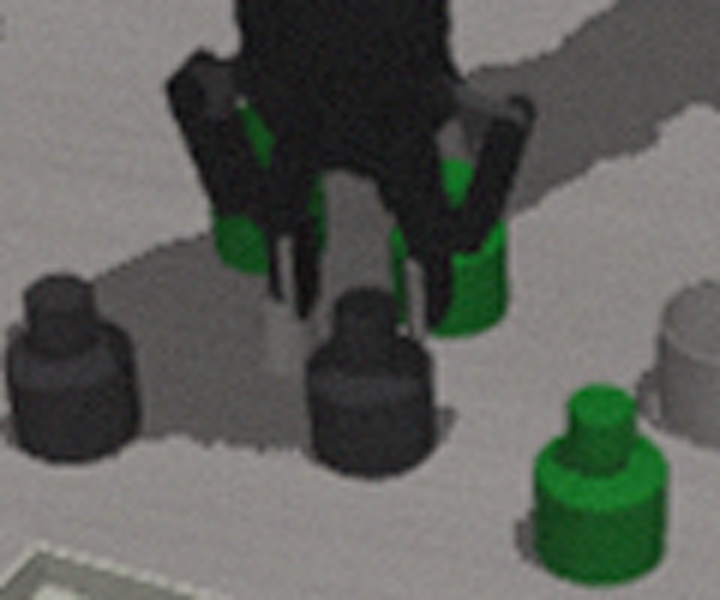

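Fingers straddle the knob centrally, tips (v≈325) roughly 13 mm below the knob top (v≈290). I'll go 7 mm lower and close.

>>> play_rows:
  rows:
    - {"dx":0,"dy":0,"dz":0.022,"rx":0,"ry":0,"rz":0,"fingers":0}
    - {"dx":0,"dy":0,"dz":0.022,"rx":0,"ry":0,"rz":0,"fingers":0}
    - {"dx":0,"dy":0,"dz":0.022,"rx":0,"ry":0,"rz":0,"fingers":0.5}
    - {"dx":0,"dy":0,"dz":0.022,"rx":0,"ry":0,"rz":0,"fingers":1}
    - {"dx":0,"dy":0,"dz":0.022,"rx":0,"ry":0,"rz":0,"fingers":1}
    - {"dx":0,"dy":0,"dz":0.022,"rx":0,"ry":0,"rz":0,"fingers":1}
    - {"dx":0,"dy":0,"dz":0.022,"rx":0,"ry":0,"rz":0,"fingers":1}
    - {"dx":0,"dy":0,"dz":0.022,"rx":0,"ry":0,"rz":0,"fingers":1}
  grip_force: 40

```text
time_s: 9.68
position: [454.4, -215.5, 30.3]
tcp_rot: [-0.0, 3.142, 0.0]
ft_force: [-0.8, 2.2, 1.8]
opening: 24.6
finger_force: 39.4
```

>>> play_rows:
  rows:
    - {"dx":0,"dy":0,"dz":-0.02,"rx":0,"ry":0,"rz":0,"fingers":1}
    - {"dx":0,"dy":0,"dz":-0.1,"rx":0,"ry":0,"rz":0,"fingers":1}
    - {"dx":0,"dy":0,"dz":-0.25,"rx":0,"ry":0,"rz":0,"fingers":1}
    - {"dx":0,"dy":0,"dz":-0.4,"rx":0,"ry":0,"rz":0,"fingers":1}
    - {"dx":0,"dy":0,"dz":-0.55,"rx":0,"ry":0,"rz":0,"fingers":1}
    - {"dx":0,"dy":0,"dz":-0.633,"rx":0,"ry":0,"rz":0,"fingers":1}
    - {"dx":0,"dy":0,"dz":-0.633,"rx":0,"ry":0,"rz":0,"fingers":1}
    - {"dx":0,"dy":0,"dz":-0.633,"rx":0,"ry":0,"rz":0,"fingers":1}
    - {"dx":0,"dy":0,"dz":-0.633,"rx":0,"ry":0,"rz":0,"fingers":1}
  grip_force: 60

```text
time_s: 10.8
position: [453.4, -215.4, 218.4]
tcp_rot: [-0.0, -3.139, -0.001]
ft_force: [-0.5, 0.8, -3.5]
opening: 23.8
finger_force: 59.6
```

```bash
python3 - <<'E'
from h import *
F=[];P=[]
for i in range(16):
    vision.snapshot("top"); s=readout.read_state(); F.append(s["ft_force"][2]); P.append(s["position"])
print(np.mean(F),np.std(F)/4,np.mean(P,0),np.std(P,0)/4,s["opening"],s["tcp_rot"],s["time_s"])
p=np.mean(P,0); u,v=map(int,proj("scene",p)); save("scene","pics/g3.png",(u-60,v-60,u+60,v+40),6)
E
```

```text
-4.926234904791274 0.12015493877457653 [ 454.17069928 -215.61211794  219.78123211] [0.06009216 0.01824324 0.11225849] 23.895363143652798 [ 4.49496458e-05 -3.14150361e+00  3.42359201e-05] 11.6
```

View pics/g3.png

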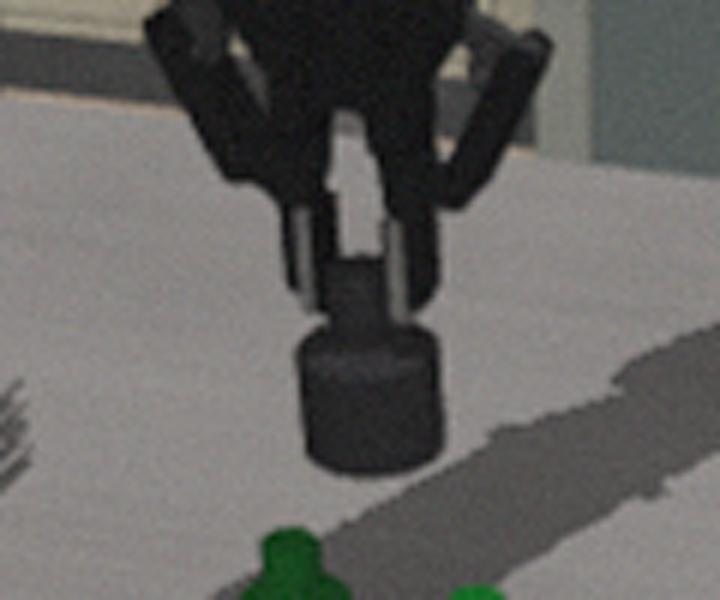

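Clean grasp with the knob between the pads (tips v≈315, body top v≈330). It weighs about 4.8 N, so it is probably the light one (a sound one would be 5.5 N). It goes to the tray.

>>> play_rows:
  rows:
    - {"dx":-0.15,"dy":-0.025,"dz":0,"rx":0,"ry":0,"rz":0,"fingers":1}
    - {"dx":-0.3,"dy":-0.025,"dz":0,"rx":0,"ry":0,"rz":0,"fingers":1}
    - {"dx":-0.45,"dy":-0.025,"dz":0.1,"rx":0,"ry":0,"rz":0,"fingers":1}
    - {"dx":-0.58,"dy":-0.025,"dz":0.2,"rx":0,"ry":0,"rz":0,"fingers":1}
    - {"dx":-0.633,"dy":-0.025,"dz":0.35,"rx":0,"ry":0,"rz":0,"fingers":1}
    - {"dx":-0.633,"dy":-0.025,"dz":0.5,"rx":0,"ry":0,"rz":0,"fingers":1}
    - {"dx":-0.633,"dy":-0.025,"dz":0.57,"rx":0,"ry":0,"rz":0,"fingers":1}
    - {"dx":-0.633,"dy":-0.025,"dz":0.595,"rx":0,"ry":0,"rz":0,"fingers":1}
    - {"dx":-0.633,"dy":-0.025,"dz":0.605,"rx":0,"ry":0,"rz":0,"fingers":1}
    - {"dx":-0.633,"dy":-0.025,"dz":0.605,"rx":0,"ry":0,"rz":0,"fingers":1}

```text
time_s: 12.9
position: [645.1, -223.5, 40.4]
tcp_rot: [-0.0, 3.139, -0.001]
ft_force: [-0.2, 0.2, -5.0]
opening: 23.7
finger_force: 60.0
```

>>> play_rows:
  rows:
    - {"dx":0,"dy":0,"dz":0.004,"rx":0,"ry":0,"rz":0,"fingers":1}
    - {"dx":0,"dy":0,"dz":0.008,"rx":0,"ry":0,"rz":0,"fingers":1}
    - {"dx":0,"dy":0,"dz":0.012,"rx":0,"ry":0,"rz":0,"fingers":1}
    - {"dx":0,"dy":0,"dz":0.014,"rx":0,"ry":0,"rz":0,"fingers":1}
    - {"dx":0,"dy":0,"dz":0.014,"rx":0,"ry":0,"rz":0,"fingers":1}

```text
time_s: 13.52
position: [644.1, -223.2, 34.3]
tcp_rot: [-0.0, -3.141, 0.0]
ft_force: [0.2, -0.1, -5.2]
opening: 23.5
finger_force: 60.0
```

>>> play_rows:
  rows:
    - {"dx":0,"dy":0,"dz":0.003,"rx":0,"ry":0,"rz":0,"fingers":1}
    - {"dx":0,"dy":0,"dz":0.005,"rx":0,"ry":0,"rz":0,"fingers":1}
    - {"dx":0,"dy":0,"dz":0.005,"rx":0,"ry":0,"rz":0,"fingers":1}

```text
time_s: 13.9
position: [644.6, -223.2, 33.5]
tcp_rot: [-0.0, 3.141, -0.0]
ft_force: [-0.7, 0.1, 0.6]
opening: 23.7
finger_force: 60.7
```

>>> play_rows:
  rows:
    - {"dx":0,"dy":0,"dz":0,"rx":0,"ry":0,"rz":0,"fingers":0.2}
    - {"dx":0,"dy":0,"dz":0,"rx":0,"ry":0,"rz":0,"fingers":-0.5}
    - {"dx":0,"dy":0,"dz":0,"rx":0,"ry":0,"rz":0,"fingers":-1}
    - {"dx":0,"dy":0,"dz":0,"rx":0,"ry":0,"rz":0,"fingers":-1}
    - {"dx":0,"dy":0,"dz":-0.1,"rx":0,"ry":0,"rz":0,"fingers":-1}
    - {"dx":0,"dy":0,"dz":-0.3,"rx":0,"ry":0,"rz":0,"fingers":-1}
    - {"dx":0,"dy":0,"dz":-0.5,"rx":0,"ry":0,"rz":0,"fingers":-1}
    - {"dx":0.2,"dy":-0.2,"dz":-0.5,"rx":0,"ry":0,"rz":0,"fingers":-1}
    - {"dx":0.4,"dy":-0.356,"dz":-0.5,"rx":0,"ry":0,"rz":0,"fingers":-1}
    - {"dx":0.554,"dy":-0.356,"dz":-0.5,"rx":0,"ry":0,"rz":0,"fingers":-1}

```text
time_s: 15.15
position: [490.1, -328.1, 183.1]
tcp_rot: [0.003, 3.141, -0.003]
ft_force: [-0.6, -0.5, 0.4]
opening: 85.5
finger_force: 0.0
```

>>> play_rows:
  rows:
    - {"dx":0,"dy":0,"dz":0,"rx":0,"ry":0,"rz":0,"fingers":-1}
    - {"dx":0,"dy":0,"dz":0,"rx":0,"ry":0,"rz":0,"fingers":-1}
    - {"dx":0,"dy":0,"dz":0,"rx":0,"ry":0,"rz":0,"fingers":-1}

```text
time_s: 15.52
position: [493.8, -324.5, 182.9]
tcp_rot: [-0.004, 3.141, -0.0]
ft_force: [-0.4, 0.3, -0.7]
opening: 85.1
finger_force: 0.0
```

>>> play_rows:
  rows:
    - {"dx":0.052,"dy":-0.018,"dz":0.1,"rx":0,"ry":0,"rz":0,"fingers":-0.4}
    - {"dx":0.052,"dy":-0.018,"dz":0.2,"rx":0,"ry":0,"rz":0,"fingers":-0.4}
    - {"dx":0.052,"dy":-0.018,"dz":0.35,"rx":0,"ry":0,"rz":0,"fingers":-0.4}
    - {"dx":0.052,"dy":-0.018,"dz":0.45,"rx":0,"ry":0,"rz":0,"fingers":-0.4}
    - {"dx":0.052,"dy":-0.018,"dz":0.508,"rx":0,"ry":0,"rz":0,"fingers":-0.4}
    - {"dx":0.052,"dy":-0.018,"dz":0.508,"rx":0,"ry":0,"rz":0,"fingers":-0.4}
    - {"dx":0.052,"dy":-0.018,"dz":0.508,"rx":0,"ry":0,"rz":0,"fingers":-0.4}

```text
time_s: 16.4
position: [477.5, -331.6, 31.7]
tcp_rot: [-0.0, 3.14, -0.002]
ft_force: [-0.4, 0.2, 0.5]
opening: 60.0
finger_force: 0.0
```

>>> play_rows:
  rows:
    - {"dx":0,"dy":0,"dz":0,"rx":0,"ry":0,"rz":0,"fingers":0}
    - {"dx":0,"dy":0,"dz":0,"rx":0,"ry":0,"rz":0,"fingers":0.4}
    - {"dx":0,"dy":0,"dz":0,"rx":0,"ry":0,"rz":0,"fingers":1}
    - {"dx":0,"dy":0,"dz":0,"rx":0,"ry":0,"rz":0,"fingers":1}
    - {"dx":0,"dy":0,"dz":0,"rx":0,"ry":0,"rz":0,"fingers":1}
    - {"dx":0,"dy":0,"dz":0,"rx":0,"ry":0,"rz":0,"fingers":1}
  grip_force: 50

```text
time_s: 17.15
position: [477.0, -331.3, 31.6]
tcp_rot: [-0.0, 3.14, -0.001]
ft_force: [-0.2, 0.8, 5.2]
opening: 23.8
finger_force: 48.8
```

>>> play_rows:
  rows:
    - {"dx":0,"dy":0,"dz":-0.02,"rx":0,"ry":0,"rz":0,"fingers":1}
    - {"dx":0,"dy":0,"dz":-0.1,"rx":0,"ry":0,"rz":0,"fingers":1}
    - {"dx":0,"dy":0,"dz":-0.25,"rx":0,"ry":0,"rz":0,"fingers":1}
    - {"dx":0,"dy":0,"dz":-0.4,"rx":0,"ry":0,"rz":0,"fingers":1}
    - {"dx":0,"dy":0,"dz":-0.55,"rx":0,"ry":0,"rz":0,"fingers":1}
    - {"dx":0,"dy":0,"dz":-0.645,"rx":0,"ry":0,"rz":0,"fingers":1}
    - {"dx":0,"dy":0,"dz":-0.645,"rx":0,"ry":0,"rz":0,"fingers":1}
    - {"dx":0,"dy":0,"dz":-0.645,"rx":0,"ry":0,"rz":0,"fingers":1}
  grip_force: 60

```text
time_s: 18.15
position: [475.8, -330.2, 222.1]
tcp_rot: [0.0, -3.139, -0.002]
ft_force: [0.2, 0.0, -6.5]
opening: 23.6
finger_force: 59.7
```

>>> play_rows:
  rows:
    - {"dx":-0.14,"dy":0.2,"dz":0,"rx":0,"ry":0,"rz":0,"fingers":1}
    - {"dx":-0.26,"dy":0.4,"dz":0,"rx":0,"ry":0,"rz":0,"fingers":1}
    - {"dx":-0.26,"dy":0.6,"dz":0,"rx":0,"ry":0,"rz":0,"fingers":1}
    - {"dx":-0.26,"dy":0.8,"dz":0,"rx":0,"ry":0,"rz":0,"fingers":1}
    - {"dx":-0.26,"dy":0.9,"dz":0,"rx":0,"ry":0,"rz":0,"fingers":1}
    - {"dx":-0.26,"dy":0.9,"dz":0,"rx":0,"ry":0,"rz":0,"fingers":1}
    - {"dx":-0.26,"dy":0.9,"dz":0,"rx":0,"ry":0,"rz":0,"fingers":1}
    - {"dx":-0.26,"dy":0.9,"dz":0,"rx":0,"ry":0,"rz":0,"fingers":1}

```text
time_s: 19.15
position: [554.0, -62.6, 223.2]
tcp_rot: [-0.004, -3.14, 0.001]
ft_force: [0.9, -1.2, -5.0]
opening: 23.5
finger_force: 60.1
```

```bash
python3 - <<'E'
from h import *
F=[];P=[]
for i in range(16):
    vision.snapshot("top"); s=readout.read_state(); F.append(s["ft_force"][2]); P.append(s["position"])
print(np.mean(F),np.std(F)/4,np.mean(P,0),s["opening"],s["tcp_rot"],s["time_s"])
E
```

```text
-5.439231519944121 0.13017071016559975 [554.45276269 -61.40712762 223.91290249] 23.221524142825338 [ 1.71087586e-04 -3.14157436e+00  3.36436740e-05] 19.95
```

It weighs 5.44 N, so this is the sound one. Moving it above the pin.

>>> play_rows:
  rows:
    - {"dx":-0.08,"dy":0.15,"dz":0,"rx":0,"ry":0,"rz":0,"fingers":1}
    - {"dx":-0.162,"dy":0.3,"dz":0,"rx":0,"ry":0,"rz":0,"fingers":1}
    - {"dx":-0.162,"dy":0.388,"dz":0.063,"rx":0,"ry":0,"rz":0,"fingers":1}
    - {"dx":-0.162,"dy":0.388,"dz":0.063,"rx":0,"ry":0,"rz":0,"fingers":1}
    - {"dx":-0.162,"dy":0.388,"dz":0.063,"rx":0,"ry":0,"rz":0,"fingers":1}
    - {"dx":-0.162,"dy":0.388,"dz":0.063,"rx":0,"ry":0,"rz":0,"fingers":1}

```text
time_s: 20.7
position: [603.4, 53.8, 205.9]
tcp_rot: [0.004, 3.14, -0.001]
ft_force: [-0.1, -0.7, -6.2]
opening: 23.7
finger_force: 60.3
```

```bash
python3 - <<'E'
from h import *
s=readout.read_state(); p=s["position"]; print(p,s["time_s"])
ims=[vision.snapshot("scene") for _ in range(4)]; im=np.mean(ims,0)
np.save("im_hover.npy",im)
u,v=map(int,proj("scene",[p[0],p[1],160])); print(u,v)
c=im[v-45:v+35,u-50:u+50,::-1].astype(np.uint8); cv2.imwrite("pics/h1.png",cv2.resize(c,None,fx=7,fy=7,interpolation=cv2.INTER_CUBIC))
E
```

```text
[603.42801989  53.75730218 205.90233789] 20.7
385 225
```

View pics/h1.png

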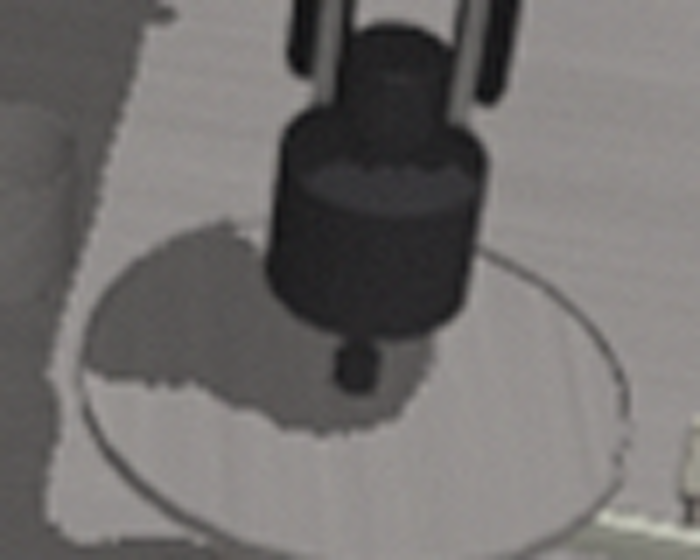

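The view shows the body's lower rim at (268,270)–(370,338)–(466,310) and the pin at (356,367). I'll fit both with models to get the relative offset.

```bash
python3 - <<'E'
from h import *
from scipy.optimize import minimize
im=np.load("im_hover.npy").max(2); u0,v0=335,180
c=cv2.resize(im[v0:v0+80,u0:u0+100].astype(np.float32),None,fx=8,fy=8,interpolation=cv2.INTER_CUBIC)
print([int(c[int(y/7*8),int(x/7*8)]) for x,y in((370,280),(390,185),(356,367),(300,350),(520,320),(220,260))])
m=c<(65)
K,R,t=cam("scene"); a=np.linspace(0,2*np.pi,60)
def hull(p,r,z0,z1,ax=(0,0)):
    P=np.array([(p[0]+r*np.cos(t_)+ax[0]*(z-z0),p[1]+r*np.sin(t_)+ax[1]*(z-z0),z) for z in(z0,z1) for t_ in a])
    q=(R@P.T).T+t; q=(K@q.T).T; q=q[:,:2]/q[:,2:]
    q=(q-[u0,v0]+.5)*8-.5
    M=np.zeros(c.shape,np.uint8); cv2.fillConvexPoly(M,cv2.convexHull(np.round(q*16).astype(np.int32)),1,shift=4); return M>0
yy,xx=np.mgrid[:c.shape[0],:c.shape[1]]; Y,X=yy*7/8,xx*7/8
body=(Y>150)&(Y<343)   # region of body, below gripper
pinR=(Y>=346)&(Y<420)&(X>310)&(X<400)
def fb(q): return np.sum((hull(q[:2],25,q[2],q[2]+40,q[3:]/100)!=m)&body&(X>200)&(X<540)&~((Y>325)&(X>325)&(X<385)))
for z in(174.5,175.5,176.5):
  for tl in(0,1):
    f=(lambda q:fb(np.r_[q[:2],z,q[2:]])) if tl else (lambda q:fb(np.r_[q[:2],z,0,0]))
    x0=np.r_[604,54,[0,0]] if tl else np.r_[604.,54]
    n=len(x0); sim=np.vstack([x0]+[x0+np.eye(n)[i]*3 for i in range(n)])
    r=minimize(f,x0,method="Nelder-Mead",options=dict(initial_simplex=sim,xatol=.02,fatol=.5)); print(z,tl,r.x.round(2),r.fun)
for z in(140,141,142):
    f=lambda q:np.sum((hull(q,5.5,z,z+10)!=m)&pinR)
    r=minimize(f,[602.8,55],method="Nelder-Mead",options=dict(initial_simplex=[[602,54],[606,54],[602,58]],xatol=.02)); print("pin",z,r.x.round(2),r.fun)
E
```

```text
[39, 57, 41, 89, 145, 87]
174.5 0 [603.25  53.97] 1693.0
174.5 1 [603.08  54.26  -1.76  -1.77] 1611.0
175.5 0 [604.53  53.96] 1773.0
175.5 1 [604.57  54.18   1.9   -1.98] 1730.0
176.5 0 [605.86  53.95] 1880.0
176.5 1 [605.85  54.37   0.72  -2.58] 1802.0
pin 140 [602.27  55.63] 93.0
pin 141 [603.47  55.67] 93.0
pin 142 [604.68  55.69] 95.0
```

>>> play_rows:
  rows:
    - {"dx":0,"dy":0.0053,"dz":0,"rx":0,"ry":0,"rz":0,"fingers":1}
    - {"dx":0,"dy":0.0053,"dz":0.03,"rx":0,"ry":0,"rz":0,"fingers":1}
    - {"dx":0,"dy":0.0053,"dz":0.055,"rx":0,"ry":0,"rz":0,"fingers":1}
    - {"dx":0,"dy":0.0053,"dz":0.068,"rx":0,"ry":0,"rz":0,"fingers":1}
    - {"dx":0,"dy":0.0053,"dz":0.068,"rx":0,"ry":0,"rz":0,"fingers":1}
    - {"dx":0,"dy":0.0053,"dz":0.068,"rx":0,"ry":0,"rz":0,"fingers":1}

```text
time_s: 21.65
position: [603.3, 57.0, 184.9]
tcp_rot: [-0.0, 3.141, 0.0]
ft_force: [-0.1, -0.3, -5.4]
opening: 23.6
finger_force: 60.3
```

>>> play_rows:
  rows:
    - {"dx":0,"dy":0,"dz":0.004,"rx":0,"ry":0,"rz":0,"fingers":1}
    - {"dx":0,"dy":0,"dz":0.008,"rx":0,"ry":0,"rz":0,"fingers":1}
    - {"dx":0,"dy":0,"dz":0.012,"rx":0,"ry":0,"rz":0,"fingers":1}
    - {"dx":0,"dy":0,"dz":0.016,"rx":0,"ry":0,"rz":0,"fingers":1}
    - {"dx":0,"dy":0,"dz":0.02,"rx":0,"ry":0,"rz":0,"fingers":1}
    - {"dx":0,"dy":0,"dz":0.02,"rx":0,"ry":0,"rz":0,"fingers":1}

```text
time_s: 22.4
position: [603.3, 56.8, 178.8]
tcp_rot: [0.0, 3.141, -0.0]
ft_force: [-0.5, 0.3, 0.8]
opening: 23.5
finger_force: 60.8
```

On the pin top but not seated. The hover picture was taken before the arm had settled, so I'll raise it and remeasure.

>>> play_rows:
  rows:
    - {"dx":0,"dy":0,"dz":-0.03,"rx":0,"ry":0,"rz":0,"fingers":1}
    - {"dx":0,"dy":0,"dz":-0.06,"rx":0,"ry":0,"rz":0,"fingers":1}
    - {"dx":0,"dy":0,"dz":-0.075,"rx":0,"ry":0,"rz":0,"fingers":1}
    - {"dx":0,"dy":0,"dz":-0.075,"rx":0,"ry":0,"rz":0,"fingers":1}
    - {"dx":0,"dy":0,"dz":-0.075,"rx":0,"ry":0,"rz":0,"fingers":1}
    - {"dx":0,"dy":0,"dz":-0.075,"rx":0,"ry":0,"rz":0,"fingers":1}
    - {"dx":0,"dy":0,"dz":-0.075,"rx":0,"ry":0,"rz":0,"fingers":1}

```text
time_s: 23.28
position: [603.0, 57.0, 200.9]
tcp_rot: [0.0, -3.141, 0.0]
ft_force: [0.1, 0.4, -5.0]
opening: 23.6
finger_force: 60.3
```

```bash
cat > fit.py <<'E'
from h import *
from scipy.optimize import minimize
I=[];P=[]
for _ in range(8): I.append(vision.snapshot("scene")); P.append(readout.read_state()["position"])
p=np.mean(P,0); print("TCP",p.round(2),np.std(P,0).round(2))
im=np.mean(I,0).max(2); u0,v0=335,180
c=cv2.resize(im[v0:v0+80,u0:u0+100].astype(np.float32),None,fx=8,fy=8,interpolation=cv2.INTER_CUBIC); m=c<65
K,R,t=cam("scene"); a=np.linspace(0,2*np.pi,60)
def hull(p,r,z0,z1):
    Q=np.array([(p[0]+r*np.cos(s),p[1]+r*np.sin(s),z) for z in(z0,z1) for s in a])
    q=(K@(R@Q.T+t[:,None])).T; q=(q[:,:2]/q[:,2:]-[u0,v0]+.5)*8-.5
    M=np.zeros(c.shape,np.uint8); cv2.fillConvexPoly(M,cv2.convexHull(np.round(q*16).astype(np.int32)),1,shift=4); return M>0
yy,xx=np.mgrid[:c.shape[0],:c.shape[1]]
def px(P): return (proj("scene",P)-[u0,v0]+.5)*8
zb=p[2]-31.6
lo=px([p[0],p[1],zb+25])[1]; pn=px([603,55.6,146])
rb=px([p[0]+25,p[1],zb])[1]
body=(yy>lo)&(yy<rb+3)&(abs(xx-px(p)[0])<190)&~((yy>rb-12)&(abs(xx-pn[0])<36))
pr=(abs(xx-pn[0])<50)&(yy>rb+6)&(yy<pn[1]+60)
def go(f,x0): return minimize(f,x0,method="Nelder-Mead",options=dict(initial_simplex=np.array([x0,np.add(x0,[3,0]),np.add(x0,[0,3])]),xatol=.02,fatol=.5))
r=go(lambda q:np.sum((hull(q,25,zb,zb+40)!=m)&body),[p[0]-1,p[1]-1]); print("piece",r.x.round(2),r.fun,body.sum(),"piece-TCP",(r.x-p[:2]).round(2))
s=go(lambda q:np.sum((hull(q,5.5,140.6,150.6)!=m)&pr),[602,54.]); print("pin",s.x.round(2),s.fun,"move",(s.x-r.x).round(2))
E
python3 fit.py
```

```text
TCP [603.09  56.99 201.11] [0.03 0.02 0.06]
piece [602.82  57.07] 1021.0 62760 piece-TCP [-0.27  0.08]
pin [603.06  55.61] 55.0 move [ 0.24 -1.46]
```

>>> play_rows:
  rows:
    - {"dx":-0.0008,"dy":-0.0049,"dz":0,"rx":0,"ry":0,"rz":0,"fingers":1}
    - {"dx":-0.0008,"dy":-0.0049,"dz":0.03,"rx":0,"ry":0,"rz":0,"fingers":1}
    - {"dx":-0.0008,"dy":-0.0049,"dz":0.055,"rx":0,"ry":0,"rz":0,"fingers":1}
    - {"dx":-0.0008,"dy":-0.0049,"dz":0.06,"rx":0,"ry":0,"rz":0,"fingers":1}
    - {"dx":-0.0008,"dy":-0.0049,"dz":0.064,"rx":0,"ry":0,"rz":0,"fingers":1}
    - {"dx":-0.0008,"dy":-0.0049,"dz":0.068,"rx":0,"ry":0,"rz":0,"fingers":1}
    - {"dx":-0.0008,"dy":-0.0049,"dz":0.072,"rx":0,"ry":0,"rz":0,"fingers":1}
    - {"dx":-0.0008,"dy":-0.0049,"dz":0.076,"rx":0,"ry":0,"rz":0,"fingers":1}
    - {"dx":-0.0008,"dy":-0.0049,"dz":0.076,"rx":0,"ry":0,"rz":0,"fingers":1}

```text
time_s: 24.8
position: [603.3, 55.5, 178.3]
tcp_rot: [-0.0, -3.141, 0.0]
ft_force: [-0.3, 1.0, -5.3]
opening: 23.3
finger_force: 60.3
```

The pin has entered the hole, since there's no load below pin-top height. Continuing down.

>>> play_rows:
  rows:
    - {"dx":0,"dy":0,"dz":0.004,"rx":0,"ry":0,"rz":0,"fingers":1}
    - {"dx":0,"dy":0,"dz":0.008,"rx":0,"ry":0,"rz":0,"fingers":1}
    - {"dx":0,"dy":0,"dz":0.012,"rx":0,"ry":0,"rz":0,"fingers":1}
    - {"dx":0,"dy":0,"dz":0.016,"rx":0,"ry":0,"rz":0,"fingers":1}
    - {"dx":0,"dy":0,"dz":0.019,"rx":0,"ry":0,"rz":0,"fingers":1}
    - {"dx":0,"dy":0,"dz":0.019,"rx":0,"ry":0,"rz":0,"fingers":1}
    - {"dx":0,"dy":0,"dz":0.019,"rx":0,"ry":0,"rz":0,"fingers":1}

```text
time_s: 25.68
position: [603.4, 55.6, 172.7]
tcp_rot: [0.0, -3.142, 0.0]
ft_force: [-0.5, -0.4, -5.9]
opening: 23.9
finger_force: 60.2
```

>>> play_rows:
  rows:
    - {"dx":0,"dy":0,"dz":0.003,"rx":0,"ry":0,"rz":0,"fingers":1}
    - {"dx":0,"dy":0,"dz":0.006,"rx":0,"ry":0,"rz":0,"fingers":1}
    - {"dx":0,"dy":0,"dz":0.009,"rx":0,"ry":0,"rz":0,"fingers":1}
    - {"dx":0,"dy":0,"dz":0.009,"rx":0,"ry":0,"rz":0,"fingers":1}
    - {"dx":0,"dy":0,"dz":0.009,"rx":0,"ry":0,"rz":0,"fingers":1}

```text
time_s: 26.3
position: [603.5, 55.4, 170.1]
tcp_rot: [0.0, 3.141, -0.0]
ft_force: [-2.9, -0.5, -0.3]
opening: 23.5
finger_force: 60.8
```

>>> play_rows:
  rows:
    - {"dx":0,"dy":0,"dz":0,"rx":0,"ry":0,"rz":0,"fingers":0.4}
    - {"dx":0,"dy":0,"dz":0,"rx":0,"ry":0,"rz":0,"fingers":0}
    - {"dx":0,"dy":0,"dz":0,"rx":0,"ry":0,"rz":0,"fingers":-0.5}
    - {"dx":0,"dy":0,"dz":0,"rx":0,"ry":0,"rz":0,"fingers":-0.5}
    - {"dx":0,"dy":0,"dz":-0.05,"rx":0,"ry":0,"rz":0,"fingers":-0.5}
    - {"dx":0,"dy":0,"dz":-0.2,"rx":0,"ry":0,"rz":0,"fingers":-0.5}
    - {"dx":0,"dy":0,"dz":-0.4,"rx":0,"ry":0,"rz":0,"fingers":-0.5}
    - {"dx":0,"dy":0,"dz":-0.4,"rx":0,"ry":0,"rz":0,"fingers":-0.5}
    - {"dx":0,"dy":0,"dz":-0.4,"rx":0,"ry":0,"rz":0,"fingers":-0.5}

```text
time_s: 27.42
position: [603.5, 55.5, 290.8]
tcp_rot: [0.0, 3.141, 0.001]
ft_force: [0.4, 0.5, -0.6]
opening: 64.0
finger_force: 0.0
```

>>> play_rows:
  rows:
    - {"dx":0.3,"dy":-0.2,"dz":0,"rx":0,"ry":0,"rz":0,"fingers":-0.5}
    - {"dx":0.3,"dy":-0.3,"dz":0,"rx":0,"ry":0,"rz":0,"fingers":-0.5}
    - {"dx":0.3,"dy":-0.3,"dz":0,"rx":0,"ry":0,"rz":0,"fingers":-0.5}
    - {"dx":0.3,"dy":-0.3,"dz":0,"rx":0,"ry":0,"rz":0,"fingers":-0.5}
    - {"dx":0.3,"dy":-0.3,"dz":0,"rx":0,"ry":0,"rz":0,"fingers":-0.5}
    - {"dx":0.3,"dy":-0.3,"dz":0,"rx":0,"ry":0,"rz":0,"fingers":-0.5}
    - {"dx":0.3,"dy":-0.3,"dz":0,"rx":0,"ry":0,"rz":0,"fingers":-0.5}
    - {"dx":0.3,"dy":-0.3,"dz":0,"rx":0,"ry":0,"rz":0,"fingers":-0.5}
    - {"dx":0.3,"dy":-0.3,"dz":0,"rx":0,"ry":0,"rz":0,"fingers":-0.5}
    - {"dx":0.3,"dy":-0.3,"dz":0,"rx":0,"ry":0,"rz":0,"fingers":-0.5}

```text
time_s: 28.68
position: [513.3, -34.5, 290.0]
tcp_rot: [-0.0, -3.141, 0.0]
ft_force: [0.8, 0.3, -0.8]
opening: 64.0
finger_force: 0.0
```

```bash
python3 - <<'E'
from h import *
save("scene","pics/f1.png",(170,130,600,370),1.86); print(readout.read_state()["position"])
for z in(109,125,141): print(z,((proj("scene",[603,55.5,z+68])-[170,130])*1.86).round())
E
```

```text
[513.37946496 -34.4955016  290.00832238]
109 [404. 163.]
125 [407. 149.]
141 [409. 135.]
```

View pics/f1.png

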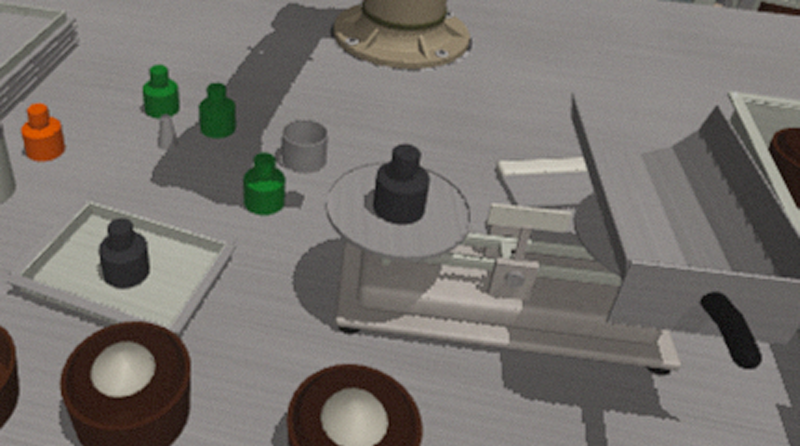

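The sound piece sits on the pan with its knob top at (405,151), and (407,149) is predicted for level. The light one stands upright in the tray at (124,258), and nothing else has moved. I'll wait briefly and hand in.

>>> play_rows:
  rows:
    - {"dx":0,"dy":0,"dz":0,"rx":0,"ry":0,"rz":0,"fingers":-0.5}
    - {"dx":0,"dy":0,"dz":0,"rx":0,"ry":0,"rz":0,"fingers":-0.5}
    - {"dx":0,"dy":0,"dz":0,"rx":0,"ry":0,"rz":0,"fingers":-0.5}
    - {"dx":0,"dy":0,"dz":0,"rx":0,"ry":0,"rz":0,"fingers":-0.5}
    - {"dx":0,"dy":0,"dz":0,"rx":0,"ry":0,"rz":0,"fingers":-0.5}
    - {"dx":0,"dy":0,"dz":0,"rx":0,"ry":0,"rz":0,"fingers":-0.5}
    - {"dx":0,"dy":0,"dz":0,"rx":0,"ry":0,"rz":0,"fingers":-0.5}
    - {"dx":0,"dy":0,"dz":0,"rx":0,"ry":0,"rz":0,"fingers":-0.5}

```text
time_s: 29.72
position: [513.4, -34.5, 290.0]
tcp_rot: [0.0, -3.142, 0.0]
ft_force: [-0.3, 0.0, -0.7]
opening: 64.2
finger_force: 0.0
```

```bash
python3 -c "
from h import *
print(ticket.job_done())"
```

```text
the job is handed in; nothing more can be done
None
```

I handed the job in at about 30 s, with no verdict returned: the sound counterpoise (5.4 N) is seated on the pan and the beam looks level, and the light one stands upright in the tray, identified by its weight at the wrist (about 4.8 N), not tried on the scale.

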